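# Mount the magenta turret in the spray stand

### The job

Take the magenta model turret, on its wooden spindle, out of the wooden caddy and mount it in the metal spray stand: thread the spindle down through the hole in the upper plate and then the hole in the lower plate until the turret's ring sits flat on the upper plate. Lower it in gently rather than letting it drop, then let go, and leave the grey and the yellow turret in their places in the caddy.

Things in the scene. Friction and masses are not known exactly. Their poses are not given: they have to be found in the camera images.
- magenta_turret: Magenta toy-tank turret on a wooden spindle, one rigid 160 g piece, upright in a caddy hole. Origin: on the spindle axis at the underside of the turret's ring; z up, x along the gun. Spindle d 14, z = -95 (tapered tip) to 0. Ring d 60, z 0 to 8. Body to grip: box 52 (x) by 38 (y), z 8 to 42, flat y sides; hatches to z 46. Gun (z 26) reaches x = +68, rear box x = -31 (all mm).
- spray_stand: Spray stand, fixed: base 130 x 130 mm, 4 corner rods, two level aluminium plates 110 x 110 x 8 mm, each with a central 34 mm hole, one right above the other. Top faces: upper plate z = 105 mm, lower 50 mm; nothing rises above the upper plate. Origin: under the base, on the holes' axis, z up. Ring seated: turret origin at z = 105, spindle tip at z = 10 mm.
- grey_turret: Leave it: same shape, size and frame as the magenta one, but primer grey. All three sit in a fixed wooden caddy 330 x 100 mm, three 26 mm holes in a row 105 mm apart, shuffled; rings rest on its 12 mm top board, top face 105 mm above the table, so the hatches stand 151 mm above it: lift a spindle over its neighbours.
- yellow_turret: Leave it: same shape, size and frame as the magenta one, but yellow, in another hole of the caddy. The guns of all three point along the row within about 20 degrees, so their flat y sides face away from the neighbours.
There are look-alikes about, which are no part of the job. There is more than one size of the spray_stand; the job needs the larger. What is shaped like the magenta_turret but red is not meant.

How it is judged:
By the outcome, as a careful person would: the job done as asked, in the order asked, and still so for the second after the job is handed in, with the robot touching nothing.
It also fails if it takes over 48 s, if anything falls off the work surface, if the arm or the gripper's body presses on something with over 40 N, if the wrist force passes 120 N, or if a joint passes its speed limit or range.

### The arm

A 6-joint arm with a two-finger parallel gripper is mounted at the origin on the work surface. World frame = base frame: x ahead of the robot, y to its left, z up, the work surface at z = 0. Lengths are in m, angles in rad, forces in N, time in s.
With the tool pointing down it reaches from about 0.25 to 0.725 m from the base axis. Payload 9.7 kg.
Tool frame: the origin (TCP) lies midway between the tips of the shut fingers; the grasp point (between the pads) lies 19 mm behind it; z points along the fingers, y is the line along which they close (so a half turn about z gives the same grasp; the last joint's range is limited). The gripper opens to 85 mm and grips with 20 to 120 N. Pads are 22 mm wide; open, the fingers measure 114 mm over their backs; the gripper's body (76 mm by 85 mm) begins 54 mm behind the grasp point. The pads swing forward as they close: fully open they stand 13 mm farther back than shut.
Start: joints at [-1.113, 0.087, 0.176, 1.66, 0, 1.571], TCP at [0.243, -0.493, 0.231] pointing down, gripper open.
Joint ranges: [-3.13, 3.13], [-0.85, 1.81], [-1.15, 1.24], [-2.2, 2.28], [-1.44, 1.52], [-3.14, 3.14]. Speed limits (rad/s): [2.22, 2.22, 2.57, 3.14, 3.14, 3.14].

### API

Orientations are given as a unit quaternion [w, x, y, z].
In Python, from workcell import readout, viewer, finish_job gives the robot as it stands. The module is installed in compiled form; this text tells all that it offers.
- The arm moves only by the tool jog_arm, never from a script. Its argument "increments" is a list of rows, each an object of numbers: "fingers": the closure, from 0 (fully open) to 1 (shut); "dx", "dy", "dz": the shift along the tool's x, y, z in mm; "rx", "ry", "rz": the turn, a rotation vector about the tool's x, y, z in rad. In form: [{"fingers": .., "dx": .., "dy": .., "dz": .., "rx": .., "ry": .., "rz": ..}, ...]. A call has 1 to 5 rows; each row is the pose to reach, as a shift and turn from the pose commanded when the call began, along the tool's axes at that moment; what a row does not reach only later rows make up. A row lasts 1/12 s, in which the tool goes at most 41.7 mm and 7.16 degrees, less where a joint would pass 70% of its speed; a pose out of reach is approached as far as the arm can. A call with a gripper value outside its range is refused whole. The fingers move at their own pace and stop on an object; "newtons" is the grip in N (left out, the last holds). Time passes only in rows, so rows that repeat a pose let the fingers close. It gives the time, the measured TCP pose, the force, the opening and the grip force at its end, in the units of the state.
- readout.sense(): the state, without advancing time (a new reading comes with each control period).
- viewer.camera(name): name is "scene" or "top" or "wrist"; returns (picture, depth): 384x512x3 uint8, red, green, blue; 384x512 float32, m along the optical axis (not along the pixel's ray), 0 where there is no reading.
- viewer.calibration(name): a dict with "K" (3x3 intrinsics, pixels), "D" ([k1, k2, p1, p2, k3] as OpenCV has them; the pictures are not rectified), "position" and "rotation" of the camera in the world; the wrist camera has in their place "T_tool_cam" (4x4, takes a point from camera to tool coordinates, whose origin is the TCP and whose axes are the flange's). Camera axes: x right, y down, z forward; pixel columns grow to the right and rows downward; lengths in m; the calibration is good to about 2 mm. A picture is of the moment at which its call begins: read the wrist's pose just before it. calibration takes no time and is no camera call.
- finish_job(): hands the job in; it is judged then, once.
The state is a dict: "time": time; "q": joint angles; "joint_vel": joint speeds; "tau": joint torques, N m; "tool_pos": TCP position; "tcp_rot": TCP orientation; "force": force on the tool from outside, world axes, zero at the start; "moment": the same for the moment, N m; "grip_width": finger opening in m; "grip_force": force on a finger pad.
Only numpy, scipy, OpenCV 4.12 (cv2) and the standard library are available. Lean on these libraries where they do the work, as an engineer would, in place of code of your own. Each camera call takes 0.05 s, during which the arm holds its last target. There are 200 camera calls.

## Working session

There is one attempt and no reset: what is moved stays moved. The work goes in short steps, Python scripts to look and compute and a tool call to move; the robot and the scene stay as the last step left them, time stands still between calls to the robot, and variables do not carry over. Pictures are saved under pics/ and viewed, at most 10 in all, crops included, and the job is handed in when it is done.

Besides the shell and the picture viewer there is one more tool, called by a JSON object that holds its "method" and its "body". jog_arm: Moves the arm, as the interface text tells. Its arguments: {"type":"object","properties":{"increments":{"type":"array","items":{"type":"object","properties":{"fingers":{"type":"number"},"dx":{"type":"number"},"dy":{"type":"number"},"dz":{"type":"number"},"rx":{"type":"number"},"ry":{"type":"number"},"rz":{"type":"number"}}}},"newtons":{"type":"number"}},"required":["increments"]}

```bash
mkdir -p pics
cat > h.py <<'E'
import numpy as np, cv2
from workcell import readout, viewer
def snap(n):
    s=readout.sense(); p,d=viewer.camera(n); c=viewer.calibration(n)
    np.savez('%s.npz'%n,p=p,d=d)
    return s,p,d,c
def qR(q):
    from scipy.spatial.transform import Rotation as R
    return R.from_quat([q[1],q[2],q[3],q[0]]).as_matrix()
def cloud(s,d,c):
    h,w=d.shape; u,v=np.meshgrid(np.arange(w),np.arange(h))
    uv=np.stack([u,v],-1).reshape(-1,1,2).astype(np.float64)
    n=cv2.undistortPoints(uv,np.array(c['K'],float),np.array(c['D'],float)).reshape(h,w,2)
    P=np.dstack([n*d[...,None],d])
    if 'T_tool_cam' in c:
        T=np.array(c['T_tool_cam']); P=P@T[:3,:3].T+T[:3,3]; return P@qR(s['tcp_rot']).T+np.array(s['tool_pos'])
    Rm=np.array(c['rotation'],float)
    if Rm.size==4: Rm=qR(Rm)
    return P@Rm.T+np.array(c['position'])
E
python3 - <<'E'
from h import *
s,p,d,c=snap('top'); s2,p2,d2,c2=snap('scene')
cv2.imwrite('pics/a.png',p[...,::-1]); cv2.imwrite('pics/b.png',p2[...,::-1])
print(s); print(c); print(c2)
E
```

```text
{'time': 0.0, 'q': array([-1.11297603e+00,  8.74968170e-02,  1.75124872e-01,  1.65982723e+00,
        3.09800337e-05,  1.57080396e+00]), 'joint_vel': array([-3.31954653e-05, -1.48512730e-03,  1.69783988e-03, -4.77455303e-05,
        9.84206753e-04,  9.55861223e-04]), 'tau': array([-3.82179205e-03, -5.20385885e+01,  4.64805293e+01,  1.62276562e-02,
       -2.02275637e-04, -4.21707307e-05]), 'tool_pos': array([ 0.24299779, -0.49313929,  0.23055814]), 'tcp_rot': array([-6.86642681e-04,  9.73914907e-01,  2.26912452e-01, -1.44081506e-04]), 'force': array([-0.1739667 ,  0.23803401, -0.01285452]), 'moment': array([-0.00866611, -0.03146953,  0.03614118]), 'grip_force': 0.0, 'grip_width': 0.08507468937784897}
{'K': array([[368.91777614,   0.        , 254.33487879],
       [  0.        , 368.91777614, 189.03213871],
       [  0.        ,   0.        ,   1.        ]]), 'D': array([-0.08181457,  0.        ,  0.        ,  0.        ,  0.        ]), 'position': array([ 2.52585339e-01, -4.46489977e-04,  9.91765815e-01]), 'rotation': array([-0.08225812,  0.7348864 , -0.66914141,  0.07365705])}
{'K': array([[441.45885868,   0.        , 258.85733603],
       [  0.        , 441.45885868, 197.72981047],
       [  0.        ,   0.        ,   1.        ]]), 'D': array([-0.13107064,  0.        ,  0.        ,  0.        ,  0.        ]), 'position': array([ 0.84834242, -0.3266169 ,  0.9215905 ]), 'rotation': array([-0.25079107,  0.88627489,  0.37260959, -0.11306084])}
```

View pics/a.png

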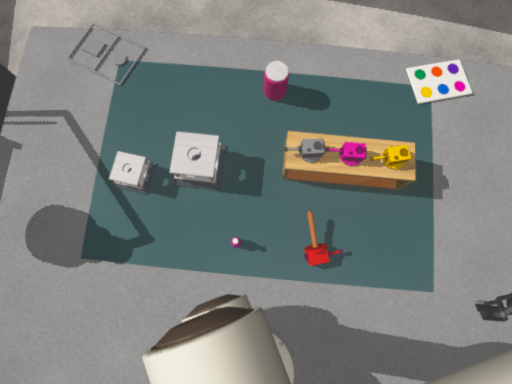

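View pics/b.png

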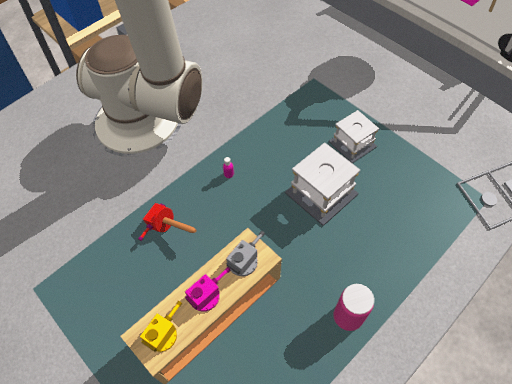

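The top view shows the caddy with grey (313,149), magenta in the middle (352,152) with its gun pointing left, and yellow (398,155). The large stand is at (196,155), the small one at (130,170), and the red look-alike lies at (317,254).

```bash
cat > loc.py <<'E'
from h import *
def mag(P,p,roi=None):
    r,g,b=[p[...,i].astype(int) for i in range(3)]
    m=(r>90)&(g<70)&(b>80)&(r-g>80)&(b-g>60)
    return m
if __name__=='__main__':
  for n,(mx,my) in (('top',(352,152)),('scene',(203,292))):
    s,p,d,c=snap(n); P=cloud(s,d,c); m=mag(P,p)&(P[...,2]>0.1)&(P[...,2]<0.17)&(d>0)
    l,lab=cv2.connectedComponents(m.astype(np.uint8)); k=lab[my,mx]; print(n,k,(lab==k).sum())
    Q=P[lab==k]; t=Q[(Q[:,2]>.138)]; print('zs',np.percentile(Q[:,2],[1,50,99]),'top med',np.median(t,0),len(t))
    rect=cv2.minAreaRect((t[:,:2]*1000).astype(np.float32)); print('rect',rect)
    g=Q[(Q[:,2]>.12)]; print('ext',g[np.argmin(g[:,1])],g[np.argmax(g[:,1])])
    # stand plate
    m=(abs(P[...,2]-.105)<.006)&(d>0)
    l,lab=cv2.connectedComponents(m.astype(np.uint8))
    for i in range(1,l):
        A=P[lab==i]
        if len(A)<300: continue
        rc=cv2.minAreaRect((A[:,:2]*1000).astype(np.float32)); print('plate',i,len(A),rc,np.median(A[:,2]))
        x=(lab==i).astype(np.uint8); cs,h=cv2.findContours(x,cv2.RETR_CCOMP,cv2.CHAIN_APPROX_NONE)
        for cc,hh in zip(cs,h[0]):
            if hh[3]>=0 and len(cc)>15:
                (u,v),r,_=cv2.fitEllipse(cc)
                q=np.array([P[b[0][1],b[0][0]] for b in cc]); q=q[abs(q[:,2]-.105)<.006]
                print('  hole px',u,v,'fit',np.array(cv2.minEnclosingCircle((q[:,:2]*1000).astype(np.float32))[0]),np.ptp(q,axis=0),len(cc))
E
python3 loc.py
```

```text
top 2 331
zs [0.11558974 0.14720959 0.15339174] top med [ 0.56041477 -0.21261892  0.14730964] 310
rect ((561.6229858398438, -212.32923889160156), (55.03190612792969, 37.430328369140625), 89.97560119628906)
ext [ 0.5484154  -0.23983955  0.14560454] [ 0.56066035 -0.18481284  0.1387407 ]
plate 4 3239 ((561.2520751953125, -215.35491943359375), (102.56298828125, 329.26495361328125), 0.22360031306743622) 0.10498249015572769
  hole px 393.3498840332031 156.205078125 fit [ 575.38146973 -314.52429199] [0.07246284 0.10806796 0.01125576] 104
plate 5 1723 ((527.918212890625, 180.89190673828125), (112.00917053222656, 112.08702850341797), 88.71248626708984) 0.10474630267420515
  hole px 193.93655395507812 154.29864501953125 fit [527.48046875 180.67636108] [0.03591558 0.03744268 0.00825869] 38
scene 1 802
zs [0.11001211 0.14519405 0.15233931] top med [ 0.5643201  -0.21261594  0.1463419 ] 537
rect ((562.7999877929688, -209.83956909179688), (56.318233489990234, 37.343955993652344), 88.88333129882812)
ext [ 0.56691004 -0.23808414  0.14708852] [ 0.5628698  -0.14668478  0.13400367]
plate 6 1885 ((526.8592529296875, 183.49957275390625), (114.96049499511719, 112.14505767822266), 89.38982391357422) 0.10492598627182048
  hole px 325.6077880859375 169.3404083251953 fit [526.19976807 182.60383606] [0.03590756 0.03741735 0.0078829 ] 39
plate 7 5649 ((560.9807739257812, -212.71583557128906), (102.83763885498047, 330.5189514160156), 0.07008444517850876) 0.10425952644654268
  hole px 161.4098663330078 330.3282165527344 fit [ 550.4309082  -302.87057495] [0.07231422 0.10580774 0.01089459] 148
```

{"method": "jog_arm", "body": {"increments": [{"fingers": 0, "dx": 40, "dy": -11, "dz": 0, "rz": -0.11}, {"fingers": 0, "dx": 80, "dy": -22, "dz": 0, "rz": -0.22}, {"fingers": 0, "dx": 120, "dy": -33, "dz": 0, "rz": -0.33}, {"fingers": 0, "dx": 160, "dy": -44, "dz": 0, "rz": -0.44}, {"fingers": 0, "dx": 200, "dy": -55, "dz": 0, "rz": -0.55}]}}

```text
invalid input at $.increments[0]: expected keys fingers, dx, dy, dz, rx, ry, rz
```

```bash
cat > rel.py <<'E'
import sys
from h import *
# target xyz(m), tool-x heading deg -> increments in tool axes, tool pointing straight down
def rel(xyz,deg):
    from scipy.spatial.transform import Rotation as R
    s=readout.sense(); M=qR(s['tcp_rot']); a=np.radians(deg)
    T=np.array([[np.cos(a),np.sin(a),0],[np.sin(a),-np.cos(a),0],[0,0,-1]])
    print('t',round(s['time'],2),'pos',s['tool_pos'].round(4),'F',s['force'].round(1),'w',s['grip_width'].round(4),'hdg',np.degrees(np.arctan2(M[1,0],M[0,0])).round(1))
    print('d mm',(M.T@(np.array(xyz)-s['tool_pos'])*1000).round(1),'rot',R.from_matrix(M.T@T).as_rotvec().round(3))
if __name__=='__main__':
    v=list(map(float,sys.argv[1:])); rel(v[:3],v[3])
E
python3 rel.py .562 -.211 .231 90; python3 -c "
from h import *
print(viewer.calibration('wrist')['T_tool_cam'])"
```

```text
[[ 1.31712870e-04 -9.62028140e-01 -2.72950253e-01  6.98556324e-02]
 [ 9.99999087e-01  4.93717249e-04 -1.25758131e-03  1.12600902e-03]
 [ 1.34458886e-03 -2.72949838e-01  9.62027327e-01 -1.41212550e-01]
 [ 0.00000000e+00  0.00000000e+00  0.00000000e+00  1.00000000e+00]]Traceback (most recent call last):
  File "rel.py", line 11, in <module>
    v=list(map(float,sys.argv[1:])); rel(v[:3],v[3])
                                     ~~~^^^^^^^^^^^^
  File "rel.py", line 8, in rel
    print('t',round(s['time'],2),'pos',s['tool_pos'].round(4),'F',s['force'].round(1),'w',s['grip_width'].round(4),'hdg',np.degrees(np.arctan2(M[1,0],M[0,0])).round(1))
                                                                                          ^^^^^^^^^^^^^^^^^^^^^
AttributeError: 'float' object has no attribute 'round'
```

{"method": "jog_arm", "body": {"increments": [{"fingers": 0, "dx": 40, "dy": -11, "dz": 0, "rx": 0, "ry": 0, "rz": -0.11}, {"fingers": 0, "dx": 80, "dy": -22, "dz": 0, "rx": 0, "ry": 0, "rz": -0.22}, {"fingers": 0, "dx": 120, "dy": -33, "dz": 0, "rx": 0, "ry": 0, "rz": -0.33}, {"fingers": 0, "dx": 160, "dy": -44, "dz": 0, "rx": 0, "ry": 0, "rz": -0.44}, {"fingers": 0, "dx": 200, "dy": -55, "dz": 0, "rx": 0, "ry": 0, "rz": -0.55}]}}

```text
time: 0.62
tool_pos: [0.3992, -0.3541, 0.2313]
tcp_rot: [0.0, 0.875, 0.485, -0.0]
force: [-0.5, -0.8, 0.1]
grip_width: 0.0856
grip_force: 0.0
```

```bash
sed -i "s/s\['grip_width'\].round(4)/round(float(s['grip_width']),4)/" rel.py
python3 rel.py .562 -.211 .231 90
```

```text
t 0.62 pos [ 0.3992 -0.3541  0.2313] F [-0.5 -0.8  0.1] w 0.0856 hdg 58.0
d mm [207.7  62.3   0.3] rot [ 0.     0.    -0.558]
```

{"method": "jog_arm", "body": {"increments": [{"fingers": 0, "dx": 40, "dy": 12, "dz": 0, "rx": 0, "ry": 0, "rz": -0.11}, {"fingers": 0, "dx": 80, "dy": 24, "dz": 0, "rx": 0, "ry": 0, "rz": -0.22}, {"fingers": 0, "dx": 120, "dy": 36, "dz": 0, "rx": 0, "ry": 0, "rz": -0.33}, {"fingers": 0, "dx": 160, "dy": 48, "dz": 0, "rx": 0, "ry": 0, "rz": -0.44}, {"fingers": 0, "dx": 200, "dy": 60, "dz": 0, "rx": 0, "ry": 0, "rz": -0.55}]}}

```text
time: 1.03
tool_pos: [0.5565, -0.217, 0.2312]
tcp_rot: [0.0, 0.71, 0.704, -0.0]
force: [0.4, -1.1, -0.2]
grip_width: 0.0856
grip_force: 0.0
```

{"method": "jog_arm", "body": {"increments": [{"fingers": 0, "dx": 0, "dy": 0, "dz": 0, "rx": 0, "ry": 0, "rz": 0}, {"fingers": 0, "dx": 0, "dy": 0, "dz": 0, "rx": 0, "ry": 0, "rz": 0}]}}

```text
time: 1.2
tool_pos: [0.5565, -0.217, 0.2303]
tcp_rot: [-0.001, 0.71, 0.704, -0.0]
force: [-0.0, -0.3, -0.4]
grip_width: 0.0854
grip_force: 0.0
```

```bash
python3 rel.py .562 -.211 .231 90
python3 - <<'E'
from loc import *
s,p,d,c=snap('wrist'); P=cloud(s,d,c); m=mag(P,p)&(d>0)
cv2.imwrite('pics/w1.png',p[...,::-1])
Q=P[m]; print(len(Q),np.percentile(Q[:,2],[1,50,99]))
for lo,hi in((.138,.149),(.12,.149),(.145,.149)):
    t=Q[(Q[:,2]>lo)&(Q[:,2]<hi)]
    if len(t): print(lo,len(t),cv2.minAreaRect((t[:,:2]*1000).astype(np.float32)))
g=Q[Q[:,2]>.122]
for y in np.arange(-.25,-.14,.01):
    t=g[abs(g[:,1]-y)<.005]
    if len(t): print(y.round(3),len(t),t[:,0].min().round(4),t[:,0].max().round(4))
E
```

```text
t 1.2 pos [ 0.5565 -0.217   0.2303] F [-0.  -0.3 -0.4] w 0.0854 hdg 89.5
d mm [ 6.1  5.5 -0.8] rot [-0.001 -0.001 -0.009]
4263 [0.0092447  0.14510834 0.15029448]
0.138 2669 ((563.5623168945312, -212.2371368408203), (38.07379913330078, 52.0884895324707), 0.048515621572732925)
0.12 3195 ((563.5000610351562, -195.5733184814453), (38.02975845336914, 94.02735137939453), 0.5988413691520691)
0.145 1852 ((563.4379272460938, -211.9680938720703), (36.83871841430664, 51.40916442871094), 0.5345476865768433)
-0.24 151 0.5461 0.5815
-0.23 505 0.5453 0.6194
-0.22 592 0.5448 0.582
-0.21 621 0.545 0.5818
-0.2 617 0.5445 0.5826
-0.19 732 0.5446 0.5824
-0.18 146 0.557 0.5697
-0.17 92 0.5611 0.5658
-0.16 91 0.5611 0.5658
-0.15 65 0.5604 0.5665
```

View pics/w1.png

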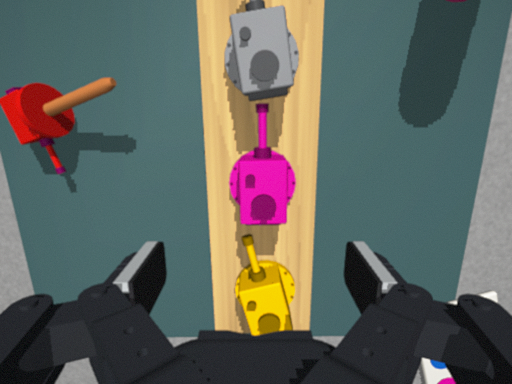

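The wrist view shows magenta at (262,195), with its gun straight up the picture (world +y). Its body is centred at about (0.5635, -0.212) with yaw 90°. I align with it and go down.

{"method": "jog_arm", "body": {"increments": [{"fingers": 0, "dx": 5, "dy": 7, "dz": 0, "rx": 0, "ry": 0, "rz": -0.009}, {"fingers": 0, "dx": 5, "dy": 7, "dz": 25, "rx": 0, "ry": 0, "rz": -0.009}, {"fingers": 0, "dx": 5, "dy": 7, "dz": 50, "rx": 0, "ry": 0, "rz": -0.009}, {"fingers": 0, "dx": 5, "dy": 7, "dz": 75, "rx": 0, "ry": 0, "rz": -0.009}, {"fingers": 0, "dx": 5, "dy": 7, "dz": 95, "rx": 0, "ry": 0, "rz": -0.009}]}}

```text
time: 1.67
tool_pos: [0.5615, -0.2148, 0.1347]
tcp_rot: [-0.0, 0.709, 0.705, -0.0]
force: [-0.6, 0.7, 0.3]
grip_width: 0.0854
grip_force: 0.0
```

{"method": "jog_arm", "body": {"increments": [{"fingers": 0, "dx": 0, "dy": 0, "dz": 9, "rx": 0, "ry": 0, "rz": 0}, {"fingers": 0, "dx": 0, "dy": 0, "dz": 18, "rx": 0, "ry": 0, "rz": 0}, {"fingers": 0, "dx": 0, "dy": 0, "dz": 18, "rx": 0, "ry": 0, "rz": 0}]}}

```text
time: 1.92
tool_pos: [0.5617, -0.2143, 0.1173]
tcp_rot: [-0.001, 0.709, 0.705, -0.0]
force: [-0.5, 0.1, 0.6]
grip_width: 0.0853
grip_force: 0.0
```

```bash
python3 rel.py .5635 -.212 .116 90
python3 - <<'E'
from h import *
s,p,d,c=snap('wrist')
cv2.imwrite('pics/w2.png',p[...,::-1])
E
```

```text
t 1.92 pos [ 0.5617 -0.2143  0.1173] F [-0.5  0.1  0.6] w 0.0853 hdg 89.7
d mm [2.3 1.8 1.3] rot [-0.001 -0.    -0.005]
```

View pics/w2.png

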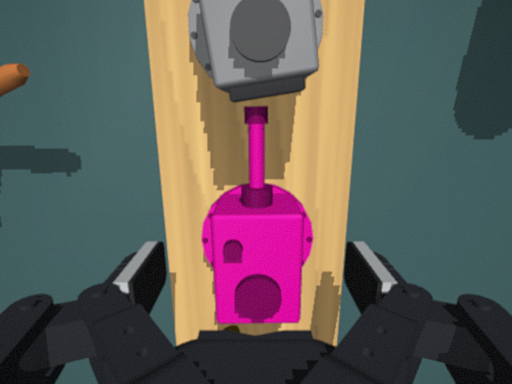

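The magenta body (258,260) sits between the pads. I nudge about 2 mm and close.

{"method": "jog_arm", "body": {"increments": [{"fingers": 0, "dx": 2, "dy": 2, "dz": 1, "rx": 0, "ry": 0, "rz": -0.005}, {"fingers": 0.3, "dx": 2, "dy": 2, "dz": 1, "rx": 0, "ry": 0, "rz": -0.005}, {"fingers": 0.5, "dx": 2, "dy": 2, "dz": 1, "rx": 0, "ry": 0, "rz": -0.005}, {"fingers": 0.7, "dx": 2, "dy": 2, "dz": 1, "rx": 0, "ry": 0, "rz": -0.005}, {"fingers": 0.7, "dx": 2, "dy": 2, "dz": 1, "rx": 0, "ry": 0, "rz": -0.005}], "newtons": 50}}

```text
time: 2.38
tool_pos: [0.5645, -0.2119, 0.1178]
tcp_rot: [0.0, 0.707, 0.708, 0.0]
force: [-4.5, -0.7, 3.3]
grip_width: 0.0388
grip_force: 1.5
```

{"method": "jog_arm", "body": {"increments": [{"fingers": 0.8, "dx": 0, "dy": 0, "dz": 0, "rx": 0, "ry": 0, "rz": 0}, {"fingers": 0.8, "dx": 0, "dy": 0, "dz": 0, "rx": 0, "ry": 0, "rz": 0}, {"fingers": 0.8, "dx": 0, "dy": 0, "dz": 0, "rx": 0, "ry": 0, "rz": 0}, {"fingers": 0.8, "dx": 0, "dy": 0, "dz": 0, "rx": 0, "ry": 0, "rz": 0}]}}

```text
time: 2.72
tool_pos: [0.5646, -0.212, 0.1179]
tcp_rot: [0.0, 0.707, 0.707, 0.0]
force: [-0.7, 0.4, 4.9]
grip_width: 0.037
grip_force: 52.0
```

{"method": "jog_arm", "body": {"increments": [{"fingers": 0.8, "dx": 0, "dy": 0, "dz": -15, "rx": 0, "ry": 0, "rz": 0}, {"fingers": 0.8, "dx": 0, "dy": 0, "dz": -35, "rx": 0, "ry": 0, "rz": 0}, {"fingers": 0.8, "dx": 0, "dy": 0, "dz": -60, "rx": 0, "ry": 0, "rz": 0}, {"fingers": 0.8, "dx": 0, "dy": 0, "dz": -85, "rx": 0, "ry": 0, "rz": 0}, {"fingers": 0.8, "dx": 0, "dy": 0, "dz": -110, "rx": 0, "ry": 0, "rz": 0}]}}

```text
time: 3.13
tool_pos: [0.564, -0.2118, 0.2276]
tcp_rot: [-0.001, 0.707, 0.707, -0.0]
force: [0.8, -0.4, -1.5]
grip_width: 0.0372
grip_force: 51.1
```

{"method": "jog_arm", "body": {"increments": [{"fingers": 0.8, "dx": 0, "dy": 0, "dz": -25, "rx": 0, "ry": 0, "rz": 0}, {"fingers": 0.8, "dx": 0, "dy": 0, "dz": -50, "rx": 0, "ry": 0, "rz": 0}, {"fingers": 0.8, "dx": 0, "dy": 0, "dz": -65, "rx": 0, "ry": 0, "rz": 0}, {"fingers": 0.8, "dx": 0, "dy": 0, "dz": -70, "rx": 0, "ry": 0, "rz": 0}, {"fingers": 0.8, "dx": 0, "dy": 0, "dz": -70, "rx": 0, "ry": 0, "rz": 0}]}}

```text
time: 3.55
tool_pos: [0.5648, -0.2121, 0.2978]
tcp_rot: [0.001, 0.707, 0.707, 0.0]
force: [0.1, -0.4, -1.9]
grip_width: 0.0373
grip_force: 51.2
```

```bash
python3 rel.py .527 .1815 .29 90
python3 - <<'E'
from h import *
s,p,d,c=snap('scene'); P=cloud(s,d,c)
cv2.imwrite('pics/s2.png',p[...,::-1])
E
```

```text
t 3.55 pos [ 0.5648 -0.2121  0.2978] F [ 0.1 -0.4 -1.9] w 0.0373 hdg 90.1
d mm [393.6 -37.4   7.6] rot [0.001 0.    0.001]
```

View pics/s2.png

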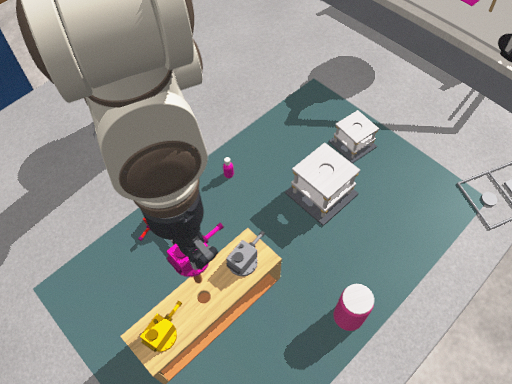

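Magenta is lifted clear and upright at (190,262). Its hole is empty, and grey and yellow are in place. Next I carry it over the large stand.

{"method": "jog_arm", "body": {"increments": [{"fingers": 0.8, "dx": 15, "dy": -2, "dz": 0, "rx": 0, "ry": 0, "rz": 0}, {"fingers": 0.8, "dx": 45, "dy": -5, "dz": 0, "rx": 0, "ry": 0, "rz": 0}, {"fingers": 0.8, "dx": 80, "dy": -8, "dz": 0, "rx": 0, "ry": 0, "rz": 0}, {"fingers": 0.8, "dx": 115, "dy": -11, "dz": 0, "rx": 0, "ry": 0, "rz": 0}, {"fingers": 0.8, "dx": 150, "dy": -14, "dz": 0, "rx": 0, "ry": 0, "rz": 0}]}}

```text
time: 4.02
tool_pos: [0.5492, -0.06, 0.2955]
tcp_rot: [-0.001, 0.707, 0.707, -0.001]
force: [0.0, -0.0, -1.9]
grip_width: 0.0374
grip_force: 51.2
```

{"method": "jog_arm", "body": {"increments": [{"fingers": 0.8, "dx": 35, "dy": -3, "dz": 0, "rx": 0, "ry": 0, "rz": 0}, {"fingers": 0.8, "dx": 70, "dy": -6, "dz": 0, "rx": 0, "ry": 0, "rz": 0}, {"fingers": 0.8, "dx": 105, "dy": -9, "dz": 0, "rx": 0, "ry": 0, "rz": 0}, {"fingers": 0.8, "dx": 140, "dy": -12, "dz": 0, "rx": 0, "ry": 0, "rz": 0}, {"fingers": 0.8, "dx": 175, "dy": -15, "dz": 0, "rx": 0, "ry": 0, "rz": 0}]}}

```text
time: 4.43
tool_pos: [0.5337, 0.1151, 0.2957]
tcp_rot: [-0.001, 0.707, 0.708, -0.001]
force: [0.0, -0.9, -1.7]
grip_width: 0.0376
grip_force: 51.2
```

{"method": "jog_arm", "body": {"increments": [{"fingers": 0.8, "dx": 30, "dy": -4, "dz": 0, "rx": 0, "ry": 0, "rz": 0}, {"fingers": 0.8, "dx": 55, "dy": -7, "dz": 0, "rx": 0, "ry": 0, "rz": 0}, {"fingers": 0.8, "dx": 69, "dy": -8, "dz": 0, "rx": 0, "ry": 0, "rz": 0}, {"fingers": 0.8, "dx": 69, "dy": -8, "dz": 0, "rx": 0, "ry": 0, "rz": 0}, {"fingers": 0.8, "dx": 69, "dy": -8, "dz": 0, "rx": 0, "ry": 0, "rz": 0}]}}

```text
time: 4.85
tool_pos: [0.5264, 0.1824, 0.2962]
tcp_rot: [-0.0, 0.706, 0.708, -0.001]
force: [-0.4, -0.4, -2.6]
grip_width: 0.0372
grip_force: 51.2
```

```bash
python3 rel.py .527 .1815 .215 90
python3 - <<'E'
from h import *
from loc import mag
s,p,d,c=snap('scene'); P=cloud(s,d,c); cv2.imwrite('pics/s3.png',p[...,::-1])
sw,pw,dw,cw=snap('wrist'); W=cloud(sw,dw,cw); cv2.imwrite('pics/w3.png',pw[...,::-1])
m=mag(P,p)&(d>0)&(P[...,2]>.25); 
Q=P[m]; print(len(Q),np.percentile(Q,[1,50,99],axis=0))
# plate + hole from the wrist
for n,X,D in(('scene',P,d),('wrist',W,dw)):
    m=(D>0)&(abs(X[...,2]-.105)<.006)&(abs(X[...,0]-.527)<.06)&(abs(X[...,1]-.18)<.06); A=X[m]
    print(n,len(A)); 
    if len(A): print(cv2.minAreaRect((A[:,:2]*1000).astype(np.float32)))
    # spindle: points below the ring near axis
    m=(D>0)&(X[...,2]>.18)&(X[...,2]<.26)&(np.hypot(X[...,0]-.527,X[...,1]-.18)<.02); B=X[m]
    for z in (.19,.21,.23,.25):
        b=B[abs(B[:,2]-z)<.01]
        if len(b)>5: print('spindle',z,len(b),b.mean(0).round(4),b.min(0).round(4),b.max(0).round(4))
E
python3 -c "
import cv2,numpy as np
a=cv2.imread('pics/s3.png');b=cv2.imread('pics/w3.png')
a=cv2.resize(a[60:260,200:467],(400,300));b=cv2.resize(b,(400,300));cv2.imwrite('pics/c3.png',np.hstack([a,b]))"
```

```text
t 4.85 pos [0.5264 0.1824 0.2962] F [-0.4 -0.4 -2.6] w 0.0372 hdg 90.1
d mm [-0.9  0.7 81.2] rot [-0.002  0.001  0.003]
473 [[0.50744436 0.15320605 0.28713634]
 [0.52768715 0.16759642 0.32431455]
 [0.55414572 0.20543064 0.34750237]]
scene 1883
((526.848388671875, 183.392578125), (114.56373596191406, 113.4499740600586), 88.32202911376953)
spindle 0.19 9 [0.528  0.1777 0.1965] [0.5223 0.1749 0.1928] [0.5333 0.1842 0.1998]
spindle 0.21 46 [0.5283 0.1775 0.2096] [0.5203 0.1735 0.2002] [0.5325 0.1855 0.219 ]
spindle 0.23 46 [0.5283 0.1776 0.2304] [0.5198 0.1736 0.2207] [0.5329 0.1857 0.2397]
spindle 0.25 37 [0.5284 0.178  0.2481] [0.5208 0.1745 0.2404] [0.5326 0.1857 0.2584]
wrist 5833
((529.1400146484375, 185.6930694580078), (103.9219741821289, 110.05611419677734), 88.87810516357422)
```

View pics/c3.png

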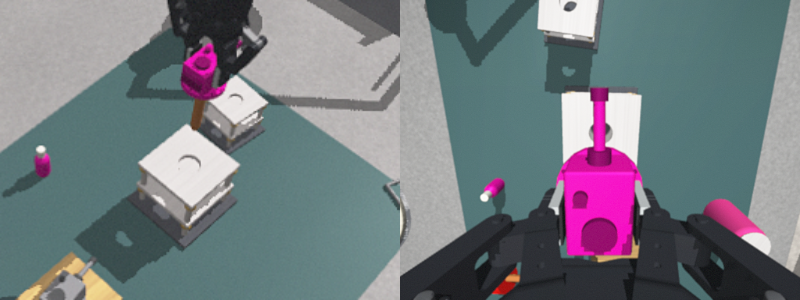

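Left half: the spindle (197,115) hangs vertical above the hole, at about (0.5255, 0.182). The same camera puts the hole at (0.526, 0.183), with ±10 mm to spare. I lower it in stages and watch the force.

{"method": "jog_arm", "body": {"increments": [{"fingers": 0.8, "dx": 0, "dy": 0, "dz": 15, "rx": 0, "ry": 0, "rz": 0}, {"fingers": 0.8, "dx": 0, "dy": 0, "dz": 33, "rx": 0, "ry": 0, "rz": 0}, {"fingers": 0.8, "dx": 0, "dy": 0, "dz": 51, "rx": 0, "ry": 0, "rz": 0}, {"fingers": 0.8, "dx": 0, "dy": 0, "dz": 69, "rx": 0, "ry": 0, "rz": 0}, {"fingers": 0.8, "dx": 0, "dy": 0, "dz": 80, "rx": 0, "ry": 0, "rz": 0}]}}

```text
time: 5.37
tool_pos: [0.5267, 0.1804, 0.2152]
tcp_rot: [-0.0, 0.707, 0.707, -0.001]
force: [-0.1, -0.2, -2.1]
grip_width: 0.037
grip_force: 51.2
```

{"method": "jog_arm", "body": {"increments": [{"fingers": 0.8, "dx": 0, "dy": 0, "dz": 8, "rx": 0, "ry": 0, "rz": 0}, {"fingers": 0.8, "dx": 0, "dy": 0, "dz": 16, "rx": 0, "ry": 0, "rz": 0}, {"fingers": 0.8, "dx": 0, "dy": 0, "dz": 24, "rx": 0, "ry": 0, "rz": 0}, {"fingers": 0.8, "dx": 0, "dy": 0, "dz": 32, "rx": 0, "ry": 0, "rz": 0}, {"fingers": 0.8, "dx": 0, "dy": 0, "dz": 40, "rx": 0, "ry": 0, "rz": 0}]}}

```text
time: 5.78
tool_pos: [0.5272, 0.1819, 0.177]
tcp_rot: [0.0, 0.707, 0.707, 0.0]
force: [0.4, 0.1, -1.3]
grip_width: 0.0371
grip_force: 51.2
```

```bash
python3 rel.py .527 .1820 .118 90
python3 - <<'E'
from h import *
s,p,d,c=snap('scene'); cv2.imwrite('pics/s4.png',cv2.resize(p[80:260,220:460,::-1],(720,540)))
E
```

```text
t 5.78 pos [0.5272 0.1819 0.177 ] F [ 0.4  0.1 -1.3] w 0.0371 hdg 90.0
d mm [ 0.1 -0.2 59. ] rot [ 0.001 -0.     0.001]
```

View pics/s4.png

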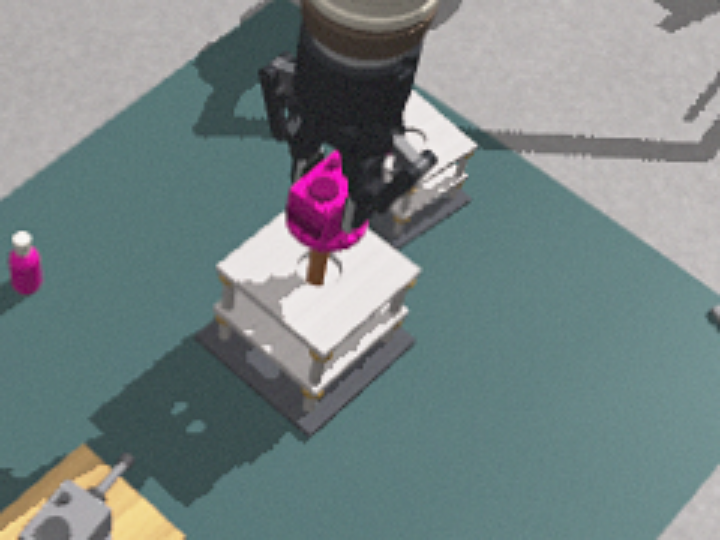

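The spindle is through the upper hole (318,268) and roughly centred, with no contact force. I continue slowly.

{"method": "jog_arm", "body": {"increments": [{"fingers": 0.8, "dx": 0, "dy": 0, "dz": 8, "rx": 0, "ry": 0, "rz": 0}, {"fingers": 0.8, "dx": 0, "dy": 0, "dz": 16, "rx": 0, "ry": 0, "rz": 0}, {"fingers": 0.8, "dx": 0, "dy": 0, "dz": 24, "rx": 0, "ry": 0, "rz": 0}, {"fingers": 0.8, "dx": 0, "dy": 0, "dz": 31, "rx": 0, "ry": 0, "rz": 0}, {"fingers": 0.8, "dx": 0, "dy": 0, "dz": 36, "rx": 0, "ry": 0, "rz": 0}]}}

```text
time: 6.25
tool_pos: [0.5267, 0.182, 0.1401]
tcp_rot: [-0.0, 0.707, 0.707, -0.0]
force: [0.3, -0.3, -2.3]
grip_width: 0.0372
grip_force: 51.2
```

{"method": "jog_arm", "body": {"increments": [{"fingers": 0.8, "dx": 0, "dy": 0, "dz": 4, "rx": 0, "ry": 0, "rz": 0}, {"fingers": 0.8, "dx": 0, "dy": 0, "dz": 8, "rx": 0, "ry": 0, "rz": 0}, {"fingers": 0.8, "dx": 0, "dy": 0, "dz": 12, "rx": 0, "ry": 0, "rz": 0}, {"fingers": 0.8, "dx": 0, "dy": 0, "dz": 16, "rx": 0, "ry": 0, "rz": 0}, {"fingers": 0.8, "dx": 0, "dy": 0, "dz": 18, "rx": 0, "ry": 0, "rz": 0}]}}

```text
time: 6.67
tool_pos: [0.5269, 0.182, 0.1228]
tcp_rot: [-0.0, 0.707, 0.707, -0.0]
force: [0.7, 0.7, -1.9]
grip_width: 0.0369
grip_force: 51.2
```

{"method": "jog_arm", "body": {"increments": [{"fingers": 0.8, "dx": 0, "dy": 0, "dz": 0.5, "rx": 0, "ry": 0, "rz": 0}, {"fingers": 0.8, "dx": 0, "dy": 0, "dz": 1, "rx": 0, "ry": 0, "rz": 0}, {"fingers": 0.8, "dx": 0, "dy": 0, "dz": 1.5, "rx": 0, "ry": 0, "rz": 0}, {"fingers": 0.8, "dx": 0, "dy": 0, "dz": 2, "rx": 0, "ry": 0, "rz": 0}]}}

```text
time: 7.0
tool_pos: [0.5271, 0.1821, 0.1215]
tcp_rot: [0.0, 0.707, 0.707, 0.0]
force: [0.9, -0.1, -2.0]
grip_width: 0.0372
grip_force: 51.2
```

Still hanging free, so I creep until contact.

{"method": "jog_arm", "body": {"increments": [{"fingers": 0.8, "dx": 0, "dy": 0, "dz": 0.4, "rx": 0, "ry": 0, "rz": 0}, {"fingers": 0.8, "dx": 0, "dy": 0, "dz": 0.8, "rx": 0, "ry": 0, "rz": 0}, {"fingers": 0.8, "dx": 0, "dy": 0, "dz": 1.2, "rx": 0, "ry": 0, "rz": 0}, {"fingers": 0.8, "dx": 0, "dy": 0, "dz": 1.6, "rx": 0, "ry": 0, "rz": 0}, {"fingers": 0.8, "dx": 0, "dy": 0, "dz": 2, "rx": 0, "ry": 0, "rz": 0}]}}

```text
time: 7.42
tool_pos: [0.527, 0.182, 0.1193]
tcp_rot: [-0.0, 0.707, 0.707, 0.0]
force: [-0.5, -0.8, -2.5]
grip_width: 0.0369
grip_force: 51.2
```

{"method": "jog_arm", "body": {"increments": [{"fingers": 0.8, "dx": 0, "dy": 0, "dz": 0.2, "rx": 0, "ry": 0, "rz": 0}, {"fingers": 0.8, "dx": 0, "dy": 0, "dz": 0.5, "rx": 0, "ry": 0, "rz": 0}, {"fingers": 0.8, "dx": 0, "dy": 0, "dz": 0.7, "rx": 0, "ry": 0, "rz": 0}, {"fingers": 0.8, "dx": 0, "dy": 0, "dz": 1, "rx": 0, "ry": 0, "rz": 0}]}}

```text
time: 7.75
tool_pos: [0.527, 0.182, 0.1183]
tcp_rot: [0.0, 0.707, 0.707, 0.0]
force: [-1.2, 0.8, -1.8]
grip_width: 0.0373
grip_force: 51.2
```

{"method": "jog_arm", "body": {"increments": [{"fingers": 0.8, "dx": 0, "dy": 0, "dz": 0.2, "rx": 0, "ry": 0, "rz": 0}, {"fingers": 0.8, "dx": 0, "dy": 0, "dz": 0.5, "rx": 0, "ry": 0, "rz": 0}, {"fingers": 0.8, "dx": 0, "dy": 0, "dz": 0.7, "rx": 0, "ry": 0, "rz": 0}, {"fingers": 0.8, "dx": 0, "dy": 0, "dz": 1, "rx": 0, "ry": 0, "rz": 0}]}}

```text
time: 8.08
tool_pos: [0.527, 0.182, 0.1179]
tcp_rot: [0.0, 0.707, 0.707, 0.0]
force: [-3.7, -0.0, 6.6]
grip_width: 0.0372
grip_force: 52.2
```

```bash
python3 rel.py .527 .1820 .118 90
python3 - <<'E'
from h import *
from loc import mag
s,p,d,c=snap('scene'); P=cloud(s,d,c); m=mag(P,p)&(d>0)&(P[...,2]>.09)&(abs(P[...,0]-.527)<.05)&(abs(P[...,1]-.182)<.06)
print(np.percentile(P[m][:,2],[1,50,97]))
cv2.imwrite('pics/s5.png',cv2.resize(p[100:220,260:420,::-1],(720,540)))
E
```

```text
t 8.08 pos [0.527  0.182  0.1179] F [-3.7 -0.   6.6] w 0.0372 hdg 90.1
d mm [-0.  -0.  -0.1] rot [ 0.    -0.     0.001]
[0.10855112 0.14638347 0.1530188 ]
```

View pics/s5.png

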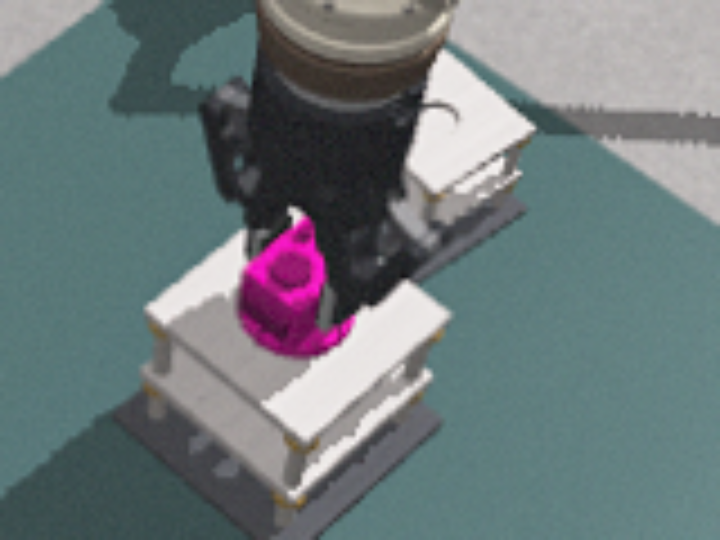

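The ring rests on the upper plate (295,330) with about 8 N of contact. I open, then retreat upward.

{"method": "jog_arm", "body": {"increments": [{"fingers": 0.5, "dx": 0, "dy": 0, "dz": 0, "rx": 0, "ry": 0, "rz": 0}, {"fingers": 0.4, "dx": 0, "dy": 0, "dz": 0, "rx": 0, "ry": 0, "rz": 0}, {"fingers": 0.2, "dx": 0, "dy": 0, "dz": 0, "rx": 0, "ry": 0, "rz": 0}, {"fingers": 0, "dx": 0, "dy": 0, "dz": 0, "rx": 0, "ry": 0, "rz": 0}, {"fingers": 0, "dx": 0, "dy": 0, "dz": 0, "rx": 0, "ry": 0, "rz": 0}]}}

```text
time: 8.55
tool_pos: [0.527, 0.182, 0.1172]
tcp_rot: [-0.0, 0.707, 0.707, -0.0]
force: [-0.4, 0.0, 0.2]
grip_width: 0.0846
grip_force: 0.0
```

{"method": "jog_arm", "body": {"increments": [{"fingers": 0, "dx": 0, "dy": 0, "dz": 0, "rx": 0, "ry": 0, "rz": 0}, {"fingers": 0, "dx": 0, "dy": 0, "dz": 0, "rx": 0, "ry": 0, "rz": 0}, {"fingers": 0, "dx": 0, "dy": 0, "dz": -10, "rx": 0, "ry": 0, "rz": 0}, {"fingers": 0, "dx": 0, "dy": 0, "dz": -30, "rx": 0, "ry": 0, "rz": 0}, {"fingers": 0, "dx": 0, "dy": 0, "dz": -55, "rx": 0, "ry": 0, "rz": 0}]}}

```text
time: 8.97
tool_pos: [0.5262, 0.1818, 0.1722]
tcp_rot: [-0.001, 0.707, 0.707, -0.001]
force: [0.3, 0.2, 0.5]
grip_width: 0.0854
grip_force: 0.0
```

{"method": "jog_arm", "body": {"increments": [{"fingers": 0, "dx": 0, "dy": 0, "dz": -25, "rx": 0, "ry": 0, "rz": 0}, {"fingers": 0, "dx": 0, "dy": 0, "dz": -50, "rx": 0, "ry": 0, "rz": 0}, {"fingers": 0, "dx": -20, "dy": 0, "dz": -65, "rx": 0, "ry": 0, "rz": 0}, {"fingers": 0, "dx": -40, "dy": 0, "dz": -65, "rx": 0, "ry": 0, "rz": 0}, {"fingers": 0, "dx": -40, "dy": 0, "dz": -65, "rx": 0, "ry": 0, "rz": 0}]}}

```text
time: 9.38
tool_pos: [0.5275, 0.14, 0.2396]
tcp_rot: [0.001, 0.707, 0.707, 0.001]
force: [0.4, 0.0, -0.1]
grip_width: 0.0854
grip_force: 0.0
```

```bash
python3 rel.py .527 .1820 .25 90
python3 - <<'E'
from h import *
from loc import mag
a=snap('scene'); b=snap('wrist')
for s,p,d,c in (a,b):
    P=cloud(s,d,c); m=mag(P,p)&(d>0)&(P[...,2]>.09)&(abs(P[...,0]-.527)<.05)&(abs(P[...,1]-.182)<.08)
    Q=P[m]; print(np.percentile(Q[:,2],[1,50,97]))
    r=Q[Q[:,2]<.116]; t=Q[(Q[:,2]>.143)&(Q[:,2]<.149)]
    print('ring',len(r),np.percentile(r,[2,50,98],axis=0)if len(r) else'')
    A=np.c_[t[:,:2]-t[:,:2].mean(0),np.ones(len(t))]; print('top',len(t),t.mean(0),'tilt',np.linalg.lstsq(A,t[:,2],rcond=None)[0])
cv2.imwrite('pics/c6.png',np.hstack([cv2.resize(a[1][...,::-1],(400,300)),cv2.resize(b[1][...,::-1],(400,300))]))
E
```

```text
t 9.38 pos [0.5275 0.14   0.2396] F [ 0.4  0.  -0.1] w 0.0854 hdg 90.0
d mm [ 42.   -0.5 -10.4] rot [ 0.003  0.    -0.001]
[0.10774101 0.14571879 0.152212  ]
ring 109 [[0.51779229 0.15341933 0.10730698]
 [0.54571332 0.17267285 0.11267302]
 [0.5548363  0.19877959 0.11578235]]
top 220 [0.52935991 0.18019797 0.14670842] tilt [-0.01955892  0.00797955  0.14670842]
[0.1104957  0.14525129 0.14995057]
ring 490 [[0.50020828 0.16529061 0.11003508]
 [0.54935092 0.18229005 0.11149375]
 [0.55593809 0.20785894 0.11302204]]
top 2730 [0.52802786 0.18388442 0.14555184] tilt [-0.00162257 -0.00718212  0.14555184]
```

View pics/c6.png

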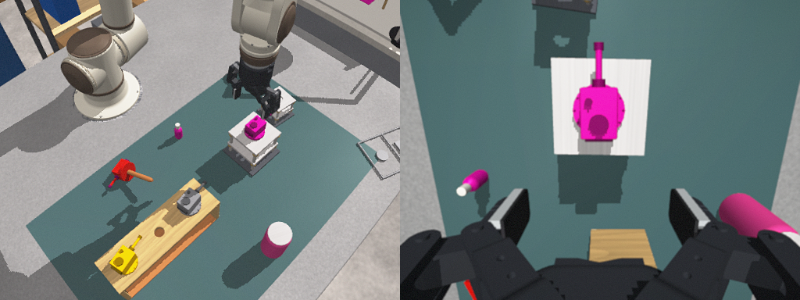

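The turret sits level (tilt under 0.5°, ring top about 0.112 m) and centred on the large stand. The gripper is clear, and grey and yellow are in the caddy. I hand the job in.

```bash
python3 -c "
from workcell import finish_job
print(finish_job())"
```

```text
the job is handed in; nothing more can be done
None
```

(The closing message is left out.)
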